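# Close up the chocolate tubs

## Robot

A 6-joint arm with a two-finger parallel gripper is mounted at the origin on the work surface. World frame = base frame: x ahead of the robot, y to its left, z up, the work surface at z = 0. Lengths are in m, angles in rad, forces in N, time in s.
With the tool pointing down it reaches from about 0.25 to 0.775 m from the base axis. Payload 8.9 kg.
Tool frame: the origin (TCP) lies at the very end of the fingers, on their centre line; the grasp point (between the pads) lies 19 mm behind it (ctrl.hold_point_z is the distance from the TCP to the grasp point, in m); z points along the fingers, y is the line along which they close (so a half turn about z gives the same grasp; the last joint's range is limited). The gripper opens to 85 mm and grips with 20 to 120 N. Pads are 22 mm wide; open, the fingers measure 114 mm over their backs; the gripper's body (76 mm by 85 mm) begins 54 mm behind the grasp point. The pads swing forward as they close: fully open they stand 13 mm farther back than shut.
Start: joints at [1.019, 0.291, -0.153, 1.127, 0, 1.431], TCP at [0.211, 0.481, 0.231] pointing down, gripper open.
Joint ranges: [-2.52, 2.52], [-0.91, 1.74], [-1.3, 1.37], [-1.96, 2.02], [-1.52, 1.47], [-3.14, 3.14]. Speed limits (rad/s): [2.22, 2.22, 2.79, 3.14, 3.14, 3.14].

## Interface

Orientations are given as a rotation vector (axis times angle).
In Python, from workcell import sensors, get_image, ticket, nets, ctrl gives the robot as it stands.
- The arm moves only by the shell command python3 -m crank 'ROWS'. ROWS is JSON, a list of rows, each an object of numbers: "dx", "dy", "dz": the shift along the tool's x, y, z in units of 0.05 m (1.0 is 0.05 m); "wx", "wy", "wz": the turn, a rotation vector about the tool's x, y, z in units of 0.1 rad (1.0 is 0.1 rad); "claw": the opening, from -1 (shut) to 1 (fully open). A call has 1 to 12 rows; each row shifts and turns the commanded pose from where the row before left it, along the tool's axes as they then stand; what a row does not reach is not made up. A row lasts 1/8 s, in which the tool goes at most 62.5 mm and 10.7 degrees, less where a joint would pass 70% of its speed; a pose out of reach is approached as far as the arm can. A call with a number of a shift or a turn outside -1 to 1 is refused whole. A call with a gripper value outside its range is refused whole. The fingers move at their own pace and stop on an object; the grip force is fixed at half the most. Time passes only in rows, so rows that do not move let the fingers close. It gives the time, the measured TCP pose, the force, the opening and the grip force at its end, in the units of the state.
- sensors.get_state(): the state, without advancing time (a new reading comes with each control period).
- get_image(name): name is "side" or "top"; returns a dict with "pixels" (480x640x3 uint8, red, green, blue), "K" (3x3 intrinsics, pixels), "R" (3x3) and "t" (3): a world point X has camera coordinates R X + t. Camera axes: x right, y down, z forward; pixel columns grow to the right and rows downward; lengths in m; the calibration is good to about 2 mm. A picture is of the moment at which its call begins. There is no depth.
- ticket.sign_off(): hands the job in; it is judged then, once.
Trained networks look in the newest picture that a camera, given by its name, has taken for a name from the list of things; names that differ only in an ending like _2 or _b are one class to them, and where a whole thing is asked for, a point or a joint stands for the part that bears it (a point fixed in the world has none). Each returns a list of dicts, best first, with "confidence" (0 to 1); they miss things now and then, are a little off and sometimes report something else, mostly with a low value. They report only what shows in the picture. A call takes as long as a camera call. They do not tell look-alikes from the thing itself.
- nets.spot_in(camera, query): "pixel" ([column, row] in pixels, amid what is visible of it).
- nets.outline_of(camera, query): "pixels" (480x640 bool, what is visible of it) and "pixel" ([column, row] in pixels, amid what is visible of it).
- nets.tip_of(camera, query): "pixel" ([column, row] in pixels: a listed point, or the origin of a listed thing).
The state is a dict: "time": time; "q": joint angles; "qvel": joint speeds; "joint_efforts": joint torques, N m; "tcp_pos": TCP position; "tool_rot": TCP orientation; "contact_force": force on the tool from outside, world axes, zero at the start; "moment": the same for the moment, N m; "opening": finger opening in m; "finger_force": force on a finger pad.
Only numpy, scipy, OpenCV 4.12 (cv2) and the standard library are available. Lean on these libraries where they do the work, as an engineer would, in place of code of your own. Each camera call takes 0.05 s, during which the arm holds its last target. There are 200 camera calls.

## Task

Close up the chocolate tubs: put the lid that lies on the worktop on the open tub and press it down fully home, and press fully home the lid that stands proud on a tub under the wire shelf. Do not bump the shelf and do not push the mould, the bowl or the spatula about.

Things in the scene. Friction and masses are not known exactly. Their poses are not given: they have to be found in the camera images.
- open_tub: Fixed round steel tub, 90 mm wide, 82 mm inside, 110 mm high. Origin: centre of its underside, z up. It stands in the clear, without a lid, brown drops inside. A stiff seal ring in the mouth stops a lid that is only laid in 10 mm too high (lid origin 106 mm above the tub's); about 14 N down pushes it home, and it stays. Home, its disc lies on the rim: lid origin at 96 mm, knob top 144 mm.
- loose_lid: Lid of the open tub, lying on the worktop on its plug, knob up. Origin: centre of its underside, z up. Black rubber plug 74 mm wide, 0 to 14 mm high (foot tapers to 68 mm); metal disc 96 mm wide, 14 to 20 mm; black round knob 26 mm wide, 20 to 48 mm, flat top. About 110 g.
- proud_tub: Fixed round steel tub, 90 mm wide, 82 mm inside, 110 mm high. Origin: centre of its underside, z up. It stands under the front edge of the wire shelf and carries the proud lid. Same seal as the open tub: about 14 N down pushes the lid home.
- proud_lid: Lid laid in the proud tub, level but 10 mm too high: a gap shows above the rim, knob top at 154 mm (home: 144 mm). Origin: centre of its underside, z up. Black rubber plug 74 mm wide, 0 to 14 mm high (foot tapers to 68 mm); metal disc 96 mm wide, 14 to 20 mm; black round knob 26 mm wide, 20 to 48 mm, flat top. About 110 g.
- shut_tub: Fixed round steel tub, 90 mm wide, 82 mm inside, 110 mm high. Origin: centre of its underside, z up. The other tub under the shelf, about 160 mm left or right of the proud tub; its lid, of the same look, is already home (knob top 144 mm) and needs nothing.
- overshelf: Fixed wire shelf. Origin on the worktop; x away from its open front, y along it. Level grid from x -20 (front bar) to 160 mm, y -200 to 200, z 275 to 287; legs at the back, x 150, y -200 and 200; boxes on its back half. The tubs stand at x 0, y -80 and 80: an upright gripper over their knobs strikes the front bar, so lean the tool back out of the open front.
- mould: Bystander: amber chocolate mould slab, 135 x 275 x 24 mm (x, y, z) with dark round cavities, loose. Origin: centre of its underside.
- bowl: Bystander: small steel bowl, 110 mm across, 50 mm high, loose. Origin: centre of its underside.
- spatula: Bystander: spatula with a black handle, 240 mm long, lying on the worktop, loose. Origin: under its middle; x along it.
Mind the look-alikes: they are no part of the job. Leave any red look-alike of the proud_lid alone.

How it is judged:
At the end, for the whole second after the job is handed in: Both lids sit fully home and at rest: the loose lid on the open tub and the proud lid on its own tub, each with its origin 92 to 98.5 mm above its tub's origin, within 8 mm of the tub's axis and within 0.06 rad of level (z of loose_lid in the frame of open_tub between 0.092 and 0.0985 m and horizontal distance between loose_lid and open_tub below 0.008 m and angle between each of loose_lid, proud_lid's own z axis and vertical below 0.06 rad and linear speed of each of loose_lid, proud_lid below 0.02 m/s and z of proud_lid in the frame of proud_tub between 0.092 and 0.0985 m and horizontal distance between proud_lid and proud_tub below 0.008 m); the robot touches nothing.
It fails at once if the shelf is bumped (more than 8 N from the robot) (contact force between overshelf and the arm above 8 N or contact force between overshelf and the fingers above 8 N).
It fails at once if the mould, bowl or spatula is pushed more than 30 mm (distance of any of mould, bowl, spatula from where it was at the start of the episode above 0.03 m).
It also fails if it takes over 59 s, if anything falls off the work surface, if the arm or the gripper's body presses on something with over 40 N, if the wrist force passes 120 N, or if a joint passes its speed limit or range.

## Working session

There is one attempt and no reset: what is moved stays moved. The work goes in short steps, Python scripts to look and compute and a shell command to move; the robot and the scene stay as the last step left them, time stands still between calls to the robot, and variables do not carry over. Pictures are saved under pics/ and viewed, at most 10 in all, crops included, and the job is handed in when it is done.

```bash
mkdir -p pics; ls; cat > h.py <<'E'
import numpy as np, cv2
from workcell import sensors, get_image, ticket, nets, ctrl
def ray(im,px):
    d=im["R"].T@(np.linalg.inv(im["K"])@np.array([px[0],px[1],1.0])); c=-im["R"].T@im["t"]; return c,d
def atz(im,px,z):
    c,d=ray(im,px); return c+d*(z-c[2])/d[2]
def proj(im,X):
    p=im["K"]@(im["R"]@np.array(X)+im["t"]); return p[:2]/p[2]
def save(im,n): cv2.imwrite("pics/"+n,cv2.cvtColor(im["pixels"],cv2.COLOR_RGB2BGR))
E
python3 - <<'E'
from h import *
print(sensors.get_state(), ctrl.hold_point_z)
for cam in("top","side"):
    im=get_image(cam); save(im,cam+"0.png"); print(cam,"cam at",-im["R"].T@im["t"])
    for n in["open_tub","loose_lid","proud_tub","proud_lid","shut_tub","overshelf","mould","bowl","spatula"]:
        for f in ("tip_of",):
            print(n,[(np.round(r["pixel"]).tolist(),round(r["confidence"],2),np.round(atz(im,r["pixel"],0),3)[:2].tolist()) for r in getattr(nets,f)(cam,n)[:4]])
E
```

```text
pics
{'time': 0.0, 'q': array([ 1.01866509e+00,  2.91263588e-01, -1.54155633e-01,  1.12670070e+00,
       -5.08161868e-06,  1.43152171e+00]), 'qvel': array([ 0.00036762,  0.00061653,  0.0014524 ,  0.0003353 , -0.0012726 ,
       -0.00139374]), 'joint_efforts': array([-2.03523318e-04, -5.37145722e+01,  3.31369686e+01,  1.59085571e-02,
       -6.07981619e-04,  2.94305956e-06]), 'tcp_pos': array([0.21038951, 0.48050404, 0.23073004]), 'tool_rot': array([-6.43826576e-01, -3.07445931e+00,  1.95852444e-03]), 'contact_force': array([ 0.31360738, -0.65877017,  0.13273039]), 'moment': array([-0.0052674 ,  0.01055922, -0.0256688 ]), 'finger_force': 0.0, 'opening': 0.08513677045169599} 0.0187
top cam at [ 0.30473914 -0.01550975  1.60938103]
open_tub [([390.0, 234.0], 0.78, [0.567, -0.209])]
loose_lid [([279.0, 271.0], 0.57, [0.45, 0.116])]
proud_tub [([280.0, 207.0], 0.6, [0.642, 0.122])]
proud_lid [([327.0, 223.0], 0.92, [0.596, -0.021]), ([346.0, 279.0], 0.92, [0.431, -0.081]), ([176.0, 243.0], 0.7, [0.527, 0.426]), ([273.0, 202.0], 0.67, [0.658, 0.143])]
shut_tub [([225.0, 210.0], 0.74, [0.63, 0.287])]
overshelf []
mould [([462.0, 323.0], 0.7, [0.312, -0.416])]
bowl [([348.0, 165.0], 0.69, [0.777, -0.082])]
spatula [([198.0, 285.0], 0.71, [0.404, 0.353])]
side cam at [ 0.08091133 -1.04547085  0.97256407]
open_tub [([368.0, 311.0], 0.59, [0.565, -0.227])]
loose_lid [([281.0, 248.0], 0.88, [0.45, 0.099])]
proud_tub [([335.0, 228.0], 0.72, [0.637, 0.127])]
proud_lid [([226.0, 235.0], 0.89, [0.317, 0.228]), ([336.0, 198.0], 0.81, [0.707, 0.275]), ([346.0, 262.0], 0.81, [0.596, -0.032]), ([271.0, 190.0], 0.75, [0.525, 0.412])]
shut_tub [([310.0, 198.0], 0.87, [0.629, 0.313]), ([336.0, 228.0], 0.49, [0.639, 0.126])]
overshelf []
mould [([309.0, 410.0], 0.89, [0.318, -0.434])]
bowl [([410.0, 259.0], 0.63, [0.773, -0.091])]
spatula [([242.0, 208.0], 0.93, [0.404, 0.348])]
```

View pics/top0.png

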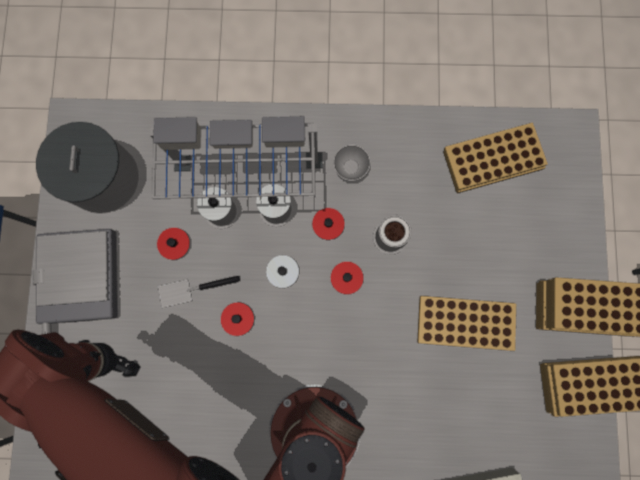

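View pics/side0.png

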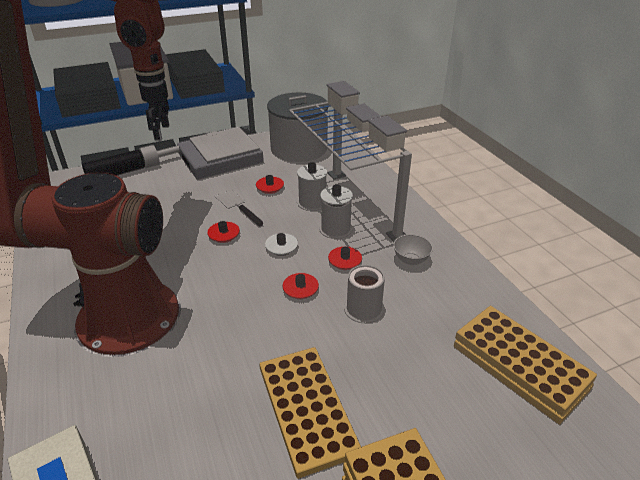

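The top view shows the white loose lid at (282,271), the open tub at (393,234), and the shelf tubs' knobs at (214,203) and (273,201). Red look-alikes are at (173,243), (328,223), (347,278) and (237,319). The side view agrees. Next I'll measure precisely and see which shelf tub has the gap.

```bash
cat > m.py <<'E'
from h import *
from scipy.optimize import least_squares
T=get_image("top");S=get_image("side")
def dark(im,guess,r=9,th=60):
    g=im["pixels"].max(2).astype(float); u,v=int(round(guess[0])),int(round(guess[1]))
    sub=(g[v-r:v+r+1,u-r:u+r+1]<th).astype(np.uint8)
    n,l,st,c=cv2.connectedComponentsWithStats(sub)
    if n<2: return None
    i=1+np.argmax(st[1:,4]); return c[i]+[u-r,v-r],st[i].tolist()
def tri(pt,ps):
    A=[];b=[]
    for im,p in((T,pt),(S,ps)):
        c,d=ray(im,p); d/=np.linalg.norm(d); P=np.eye(3)-np.outer(d,d); A.append(P);b.append(P@c)
    A=np.vstack(A);b=np.hstack(b); x,*_=np.linalg.lstsq(A,b,rcond=None); return x,np.linalg.norm(A@x-b)
if __name__=="__main__":
    for n,t,s in(("loose",(282,271),(281,240)),("right",(273,201),(337,191)),("left",(213,203),(312,169))):
        a=dark(T,t);b=dark(S,s); print(n,a,b,tri(a[0],b[0]))
    for n in("loose_lid","open_tub"):
        for im,cam in((T,"top"),(S,"side")):
            for o in nets.outline_of(cam,n)[:2]:
                ys,xs=np.nonzero(o["pixels"]); print(n,cam,o["confidence"],xs.min(),xs.max(),ys.min(),ys.max(),len(xs))
    a=cv2.resize(T["pixels"][165:290,190:430],(800,416),interpolation=cv2.INTER_CUBIC)
    save({"pixels":a},"c1.png")
    save({"pixels":cv2.resize(S["pixels"][150:330,255:405],(500,600),interpolation=cv2.INTER_CUBIC)},"c2.png")
E
python3 m.py
```

```text
loose (array([281.84090909, 270.43181818]), [5, 5, 8, 8, 44]) (array([280.67816092, 238.66666667]), [5, 2, 9, 12, 87]) (array([0.45060725, 0.1061699 , 0.03048479]), np.float64(0.0017989766847638382))
right (array([272.5       , 200.05555556]), [5, 5, 8, 8, 54]) (array([336.16483516, 190.08791209]), [4, 3, 9, 11, 91]) (array([0.63559546, 0.12978065, 0.13673791]), np.float64(0.0038381681339741086))
left (array([212.82089552, 202.        ]), [5, 4, 9, 9, 67]) (array([311.45  , 167.2375]), [5, 2, 8, 11, 80]) (array([0.62756467, 0.29647295, 0.12653705]), np.float64(0.0020563231482803967))
loose_lid top 0.74 267 298 256 287 806
loose_lid top 0.38 256 290 185 217 777
loose_lid side 0.8 265 297 232 255 592
open_tub top 0.68 374 410 217 253 1042
open_tub side 0.95 344 384 264 322 2024
```

View pics/c1.png

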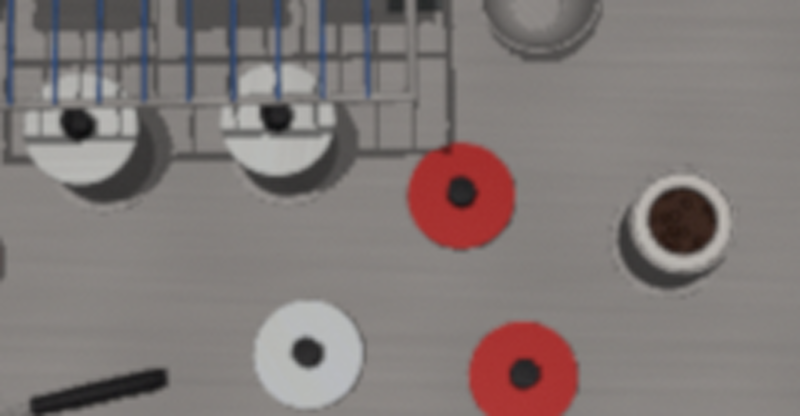

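View pics/c2.png

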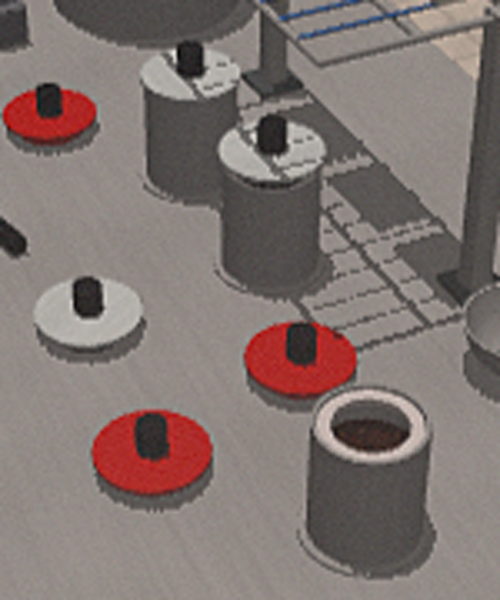

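The right shelf tub, at about (0.635, 0.130), is the proud one: its knob is 10 mm higher and a dark gap shows at (270,180) in the side crop. Next: precise centres of the loose lid, open tub and proud knob, and the shelf front.

```bash
cat > f.py <<'E'
from m import *
def model_mask(im,C,r,h,axis_top=True):
    pts=[]
    a=np.linspace(0,2*np.pi,60)
    for z in h: pts+= [proj(im,[C[0]+r*np.cos(t),C[1]+r*np.sin(t),z]) for t in a]
    return cv2.convexHull(np.float32(pts))[:,0]
def cen(poly):
    m=cv2.moments(np.float32(poly)); return np.array([m["m10"],m["m01"]])/m["m00"]
def solve(im,pc,r,h,x0):
    f=lambda x: cen(model_mask(im,x,r,h))-pc
    return least_squares(f,x0).x
def bright(im,g,r,th=150):
    u,v=map(int,g); p=im["pixels"][v-r:v+r+1,u-r:u+r+1].astype(int); sub=(p.min(2)>th).astype(np.uint8)
    n,l,st,c=cv2.connectedComponentsWithStats(sub); i=1+np.argmax(st[1:,4])
    ct,_=cv2.findContours((l==i).astype(np.uint8),0,2); hu=cv2.convexHull(np.vstack(ct))[:,0]
    return cen(hu)+[u-r,v-r],st[i].tolist()
if __name__=="__main__":
    for th in(140,155,170):
        for im,n,g in((T,"top",(282,271)),(S,"side",(281,244))):
            c,s=bright(im,g,24,th); print("lid",th,n,c,s,solve(im,c,.048,[.02],[.45,.11]))
        for im,n,g in((T,"top",(393,234)),(S,"side",(366,280))):
            c,s=bright(im,g,24,th); print("tub",th,n,c,s,solve(im,c,.045,[.11],[.56,-.2]))
    for n,t,s,z in(("loose",(282,271),(281,240),0),("right",(273,201),(337,191),.106),("left",(213,203),(312,169),.096)):
        for im,g in((T,t),(S,s)):
            print(n,solve(im,dark(im,g)[0],.013,[z+.02,z+.048],[.5,.1]))
E
python3 f.py
```

```text
lid 140 top [281.82725643 271.00617653] [8, 8, 33, 33, 786] [0.4488878  0.10729755]
lid 140 side [280.92621359 242.73624595] [8, 13, 33, 21, 425] [0.45057794 0.10143883]
tub 140 top [394.23180523 231.16550117] [11, 7, 30, 29, 291] [ 0.55832308 -0.20733026]
tub 140 side [365.74429658 277.27281369] [7, 11, 34, 21, 230] [ 0.55927432 -0.216025  ]
lid 155 top [281.8493266  271.09238215] [8, 8, 33, 33, 728] [0.44863827 0.10722482]
lid 155 side [280.93874059 242.9312115 ] [8, 13, 33, 21, 393] [0.45030012 0.1005652 ]
tub 155 top [394.33017785 231.19104991] [12, 8, 28, 28, 201] [ 0.55825736 -0.20760246]
tub 155 side [365.79195289 277.24435721] [8, 11, 33, 21, 199] [ 0.55942817 -0.2159796 ]
lid 170 top [281.88526077 271.01995465] [9, 9, 31, 31, 664] [0.44885153 0.10712749]
lid 170 side [281.1149033  242.92491468] [9, 14, 31, 19, 221] [0.45078126 0.10038961]
tub 170 top [394.14738162 231.07964879] [12, 8, 27, 27, 115] [ 0.55855901 -0.20709638]
tub 170 side [365.71750256 277.17741385] [8, 11, 32, 21, 163] [ 0.55937254 -0.21569225]
loose [0.44891966 0.10585269]
loose [0.45028995 0.10141788]
right [0.63207598 0.13019237]
right [0.63645402 0.12519707]
left [0.62527089 0.2959919 ]
left [0.62702398 0.29117887]
```

```bash
python3 -m crank '[{"wz":-1,"claw":1},{"wz":-1},{"wz":-1},{"wz":-1},{"wz":-0.12},{},{}]'; python3 -m crank '[{"dx":-0.3,"dy":-0.5},{"dx":-0.5,"dy":-0.8},{"dx":-0.5,"dy":-0.8},{"dx":-0.5,"dy":-0.8},{"dx":-0.5,"dy":-0.8},{"dx":-0.5,"dy":-0.8},{"dx":-0.5,"dy":-0.8},{"dx":-0.5,"dy":-0.8},{"dx":-0.5,"dy":-0.8},{"dx":-0.4,"dy":-0.6},{},{}]'
```

```text
invalid input
invalid input
```

```bash
python3 -m crank '[{"dx":0,"dy":0,"dz":0,"wx":0,"wy":0,"wz":-1,"claw":1},{"dx":0,"dy":0,"dz":0,"wx":0,"wy":0,"wz":-1,"claw":1}]'; python3 -m crank '[{"wz":-1,"claw":1}]'; python3 -m crank --help | head -20
```

```text
time: 1.65
tcp_pos: [0.2106, 0.4809, 0.2313]
tool_rot: [0.329, 3.124, -0.0]
contact_force: [-0.8, -0.5, 0.0]
opening: 0.0857
finger_force: 0.0invalid input
invalid input: not JSON, or not a number
```

```bash
python3 -m crank '[{"dx":0,"dy":0,"dz":0,"wx":0,"wy":0,"wz":-1,"claw":1},{"dx":0,"dy":0,"dz":0,"wx":0,"wy":0,"wz":-1,"claw":1},{"dx":0,"dy":0,"dz":0,"wx":0,"wy":0,"wz":-0.1,"claw":1},{"dx":-0.4,"dy":-0.6,"dz":0,"wx":0,"wy":0,"wz":0,"claw":1},{"dx":-0.5,"dy":-0.8,"dz":0,"wx":0,"wy":0,"wz":0,"claw":1},{"dx":-0.5,"dy":-0.8,"dz":0,"wx":0,"wy":0,"wz":0,"claw":1},{"dx":-0.5,"dy":-0.8,"dz":0,"wx":0,"wy":0,"wz":0,"claw":1},{"dx":-0.5,"dy":-0.8,"dz":0,"wx":0,"wy":0,"wz":0,"claw":1},{"dx":-0.5,"dy":-0.8,"dz":0,"wx":0,"wy":0,"wz":0,"claw":1},{"dx":-0.5,"dy":-0.8,"dz":0,"wx":0,"wy":0,"wz":0,"claw":1},{"dx":-0.4,"dy":-0.7,"dz":0,"wx":0,"wy":0,"wz":0,"claw":1},{"dx":0,"dy":0,"dz":0,"wx":0,"wy":0,"wz":0,"claw":1}]'
```

```text
time: 3.15
tcp_pos: [0.4009, 0.1735, 0.2313]
tool_rot: [0.014, 3.141, -0.0]
contact_force: [-0.4, 0.9, 0.0]
opening: 0.0854
finger_force: 0.0
```

```bash
python3 -m crank '[{"dx":-0.48,"dy":-0.7,"dz":0,"wx":0,"wy":0,"wz":0,"claw":1},{"dx":-0.48,"dy":-0.7,"dz":0.4,"wx":0,"wy":0,"wz":0,"claw":1},{"dx":0,"dy":0,"dz":0.8,"wx":0,"wy":0,"wz":0,"claw":1},{"dx":0,"dy":0,"dz":0.8,"wx":0,"wy":0,"wz":0,"claw":1},{"dx":0,"dy":0,"dz":0.8,"wx":0,"wy":0,"wz":0,"claw":1},{"dx":0,"dy":0,"dz":0.6,"wx":0,"wy":0,"wz":0,"claw":1},{"dx":0,"dy":0,"dz":0.4,"wx":0,"wy":0,"wz":0,"claw":1},{"dx":0,"dy":0,"dz":0.3,"wx":0,"wy":0,"wz":0,"claw":1},{"dx":0,"dy":0,"dz":0,"wx":0,"wy":0,"wz":0,"claw":1},{"dx":0,"dy":0,"dz":0,"wx":0,"wy":0,"wz":0,"claw":1}]'
```

```text
time: 4.4
tcp_pos: [0.4478, 0.1057, 0.0269]
tool_rot: [0.005, 3.141, 0.0]
contact_force: [-0.1, 0.2, 0.3]
opening: 0.0853
finger_force: 0.0
```

```bash
python3 -m crank '[{"dx":-0.03,"dy":-0.03,"dz":0.04,"wx":0,"wy":0,"wz":0,"claw":1},{"dx":0,"dy":0,"dz":0,"wx":0,"wy":0,"wz":0,"claw":-1},{"dx":0,"dy":0,"dz":0,"wx":0,"wy":0,"wz":0,"claw":-1},{"dx":0,"dy":0,"dz":0,"wx":0,"wy":0,"wz":0,"claw":-1},{"dx":0,"dy":0,"dz":0,"wx":0,"wy":0,"wz":0,"claw":-1},{"dx":0,"dy":0,"dz":0,"wx":0,"wy":0,"wz":0,"claw":-1},{"dx":0,"dy":0,"dz":0,"wx":0,"wy":0,"wz":0,"claw":-1},{"dx":0,"dy":0,"dz":0,"wx":0,"wy":0,"wz":0,"claw":-1}]'
```

```text
time: 5.4
tcp_pos: [0.4491, 0.1037, 0.0246]
tool_rot: [0.004, 3.141, 0.0]
contact_force: [-1.3, -0.1, 5.8]
opening: 0.024
finger_force: 58.5
```

```bash
python3 -m crank '[{"dx":0,"dy":0,"dz":-0.4,"wx":0,"wy":0,"wz":0,"claw":-1},{"dx":0,"dy":0,"dz":-0.7,"wx":0,"wy":0,"wz":0,"claw":-1},{"dx":0,"dy":0,"dz":-0.7,"wx":0,"wy":0,"wz":0,"claw":-1},{"dx":0,"dy":0,"dz":-0.7,"wx":0,"wy":0,"wz":0,"claw":-1},{"dx":0,"dy":0,"dz":-0.5,"wx":0,"wy":0,"wz":0,"claw":-1},{"dx":-0.2,"dy":-0.5,"dz":0,"wx":0,"wy":0,"wz":0,"claw":-1},{"dx":-0.3,"dy":-0.8,"dz":0,"wx":0,"wy":0,"wz":0,"claw":-1},{"dx":-0.3,"dy":-0.8,"dz":0,"wx":0,"wy":0,"wz":0,"claw":-1},{"dx":-0.3,"dy":-0.8,"dz":0,"wx":0,"wy":0,"wz":0,"claw":-1},{"dx":-0.3,"dy":-0.8,"dz":0,"wx":0,"wy":0,"wz":0,"claw":-1},{"dx":-0.3,"dy":-0.8,"dz":0,"wx":0,"wy":0,"wz":0,"claw":-1},{"dx":-0.2,"dy":-0.6,"dz":0,"wx":0,"wy":0,"wz":0,"claw":-1}]'; python3 -m crank '[{"dx":-0.15,"dy":-0.6,"dz":0,"wx":0,"wy":0,"wz":0,"claw":-1},{"dx":-0.1,"dy":-0.5,"dz":0,"wx":0,"wy":0,"wz":0,"claw":-1},{"dx":0,"dy":0,"dz":0,"wx":0,"wy":0,"wz":0,"claw":-1},{"dx":0,"dy":0,"dz":0,"wx":0,"wy":0,"wz":0,"claw":-1}]'
```

```text
time: 6.9
tcp_pos: [0.5435, -0.1532, 0.174]
tool_rot: [-0.006, -3.141, -0.0]
contact_force: [-0.1, 0.6, -1.1]
opening: 0.024
finger_force: 59.1
time: 7.4
tcp_pos: [0.5552, -0.206, 0.1739]
tool_rot: [-0.005, -3.141, -0.001]
contact_force: [-0.2, -1.0, -0.8]
opening: 0.0239
finger_force: 59.2
```

```bash
python3 -m crank '[{"dx":-0.07,"dy":-0.12,"dz":0.3,"wx":0,"wy":0,"wz":0,"claw":-1},{"dx":0,"dy":0,"dz":0.3,"wx":0,"wy":0,"wz":0,"claw":-1},{"dx":0,"dy":0,"dz":0,"wx":0,"wy":0,"wz":0,"claw":-1}]'; python3 - <<'E'
from h import *
T=get_image("top");S=get_image("side")
a=cv2.resize(T["pixels"][185:285,345:445],(400,400),interpolation=cv2.INTER_CUBIC)
b=cv2.resize(S["pixels"][235:335,315:415],(400,400),interpolation=cv2.INTER_CUBIC)
save({"pixels":np.hstack([a,b])},"d1.png")
E
```

```text
time: 7.78
tcp_pos: [0.5579, -0.2116, 0.1423]
tool_rot: [-0.004, -3.138, -0.003]
contact_force: [0.8, -0.0, -1.3]
opening: 0.0242
finger_force: 59.2
```

View pics/d1.png

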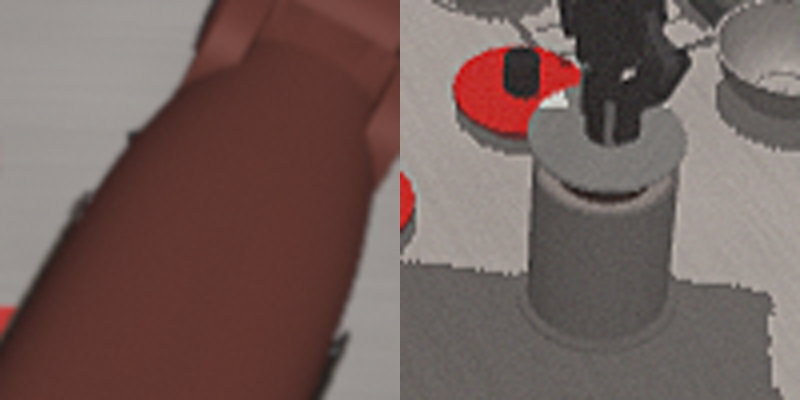

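The side crop shows the lid just above the rim, disc centre at column 607 against tub centre 604, so it is aligned within about 2 mm. I'll lower it now.

```bash
python3 -m crank '[{"dx":0,"dy":0,"dz":0.12,"wx":0,"wy":0,"wz":0,"claw":-1},{"dx":0,"dy":0,"dz":0.1,"wx":0,"wy":0,"wz":0,"claw":-1},{"dx":0,"dy":0,"dz":0.1,"wx":0,"wy":0,"wz":0,"claw":-1},{"dx":0,"dy":0,"dz":0,"wx":0,"wy":0,"wz":0,"claw":-1}]'; python3 -m crank '[{"dx":0,"dy":0,"dz":0.08,"wx":0,"wy":0,"wz":0,"claw":-1},{"dx":0,"dy":0,"dz":0.08,"wx":0,"wy":0,"wz":0,"claw":-1},{"dx":0,"dy":0,"dz":0,"wx":0,"wy":0,"wz":0,"claw":-1}]'
```

```text
time: 8.38
tcp_pos: [0.5592, -0.2126, 0.1284]
tool_rot: [0.004, 3.141, -0.0]
contact_force: [-0.7, -0.3, 1.2]
opening: 0.0239
finger_force: 59.4
time: 8.75
tcp_pos: [0.5593, -0.2126, 0.121]
tool_rot: [0.004, 3.141, -0.001]
contact_force: [-1.5, 0.9, 6.8]
opening: 0.0244
finger_force: 60.1
```

```bash
for i in 1; do python3 -m crank '[{"dx":0,"dy":0,"dz":0.06,"wx":0,"wy":0,"wz":0,"claw":-1},{"dx":0,"dy":0,"dz":0,"wx":0,"wy":0,"wz":0,"claw":-1}]'; python3 -m crank '[{"dx":0,"dy":0,"dz":0.06,"wx":0,"wy":0,"wz":0,"claw":-1},{"dx":0,"dy":0,"dz":0,"wx":0,"wy":0,"wz":0,"claw":-1}]'; done
```

```text
time: 9.0
tcp_pos: [0.5593, -0.2126, 0.1205]
tool_rot: [0.004, 3.14, -0.002]
contact_force: [-11.0, 4.2, 31.8]
opening: 0.0242
finger_force: 62.8
time: 9.25
tcp_pos: [0.5594, -0.2127, 0.1204]
tool_rot: [0.004, 3.138, -0.003]
contact_force: [-20.1, 9.3, 59.4]
opening: 0.0241
finger_force: 65.8
```

Hard stop at TCP z 0.1205, which puts the lid origin at 0.096, so the lid is home. Unload, open and rise.

```bash
python3 -m crank '[{"dx":0,"dy":0,"dz":-0.12,"wx":0,"wy":0,"wz":0,"claw":-1},{"dx":0,"dy":0,"dz":0,"wx":0,"wy":0,"wz":0,"claw":1},{"dx":0,"dy":0,"dz":0,"wx":0,"wy":0,"wz":0,"claw":1},{"dx":0,"dy":0,"dz":0,"wx":0,"wy":0,"wz":0,"claw":1},{"dx":0,"dy":0,"dz":0,"wx":0,"wy":0,"wz":0,"claw":1},{"dx":0,"dy":0,"dz":-0.3,"wx":0,"wy":0,"wz":0,"claw":1},{"dx":0,"dy":0,"dz":-0.6,"wx":0,"wy":0,"wz":0,"claw":1},{"dx":0,"dy":0,"dz":-0.6,"wx":0,"wy":0,"wz":0,"claw":1},{"dx":0,"dy":0,"dz":-0.6,"wx":0,"wy":0,"wz":0,"claw":-1},{"dx":0.8,"dy":0,"dz":0,"wx":0,"wy":0,"wz":0,"claw":-1},{"dx":0.8,"dy":0,"dz":0,"wx":0,"wy":0,"wz":0,"claw":-1},{"dx":0,"dy":0,"dz":0,"wx":0,"wy":0,"wz":0,"claw":-1}]'
```

```text
time: 10.75
tcp_pos: [0.4772, -0.2122, 0.2266]
tool_rot: [0.006, 3.142, -0.0]
contact_force: [0.2, -0.0, 0.0]
opening: 0.0121
finger_force: 0.0
```

```bash
python3 -m crank '[{"dx":0,"dy":0.5,"dz":0,"wx":0,"wy":0,"wz":0,"claw":-1},{"dx":0,"dy":0.9,"dz":0,"wx":0,"wy":0,"wz":0,"claw":-1},{"dx":0,"dy":0.9,"dz":0,"wx":0,"wy":0,"wz":0,"claw":-1},{"dx":0,"dy":0.9,"dz":0,"wx":0,"wy":0,"wz":0,"claw":-1},{"dx":0,"dy":0.9,"dz":0,"wx":0,"wy":0,"wz":0,"claw":-1},{"dx":0,"dy":0.9,"dz":0,"wx":0,"wy":0,"wz":0,"claw":-1},{"dx":0,"dy":0.9,"dz":0,"wx":0,"wy":0,"wz":0,"claw":-1},{"dx":-0.3,"dy":0.8,"dz":0,"wx":0,"wy":0,"wz":0,"claw":-1},{"dx":0,"dy":0,"dz":0,"wx":0,"wy":0,"wz":0,"claw":-1}]'; python3 -m crank '[{"dx":0,"dy":0,"dz":0,"wx":0,"wy":-1,"wz":0,"claw":-1},{"dx":0,"dy":0,"dz":0,"wx":0,"wy":-1,"wz":0,"claw":-1},{"dx":0,"dy":0,"dz":0,"wx":0,"wy":-1,"wz":0,"claw":-1},{"dx":0,"dy":0,"dz":0,"wx":0,"wy":-1,"wz":0,"claw":-1},{"dx":0,"dy":0,"dz":0,"wx":0,"wy":-1,"wz":0,"claw":-1},{"dx":0,"dy":0,"dz":0,"wx":0,"wy":-1,"wz":0,"claw":-1},{"dx":0,"dy":0,"dz":0,"wx":0,"wy":-1,"wz":0,"claw":-1},{"dx":0,"dy":0,"dz":0,"wx":0,"wy":-1,"wz":0,"claw":-1},{"dx":0,"dy":0,"dz":0,"wx":0,"wy":0,"wz":0,"claw":-1}]'
cat > k.py <<'E'
from h import *; from scipy.spatial.transform import Rotation as Ro; import sys
s=sensors.get_state(); R=Ro.from_rotvec(s["tool_rot"]).as_matrix(); print("axes",R.T.round(3).tolist(),"q",s["q"].round(2),"pos",s["tcp_pos"].round(4))
if len(sys.argv)>3: g=np.array(list(map(float,sys.argv[1:4]))); print("rows total",(R.T@(g-s["tcp_pos"])/.05).round(2))
E
python3 k.py .60 .128 .2
```

```text
time: 11.88
tcp_pos: [0.4965, 0.1253, 0.226]
tool_rot: [-0.001, 3.14, 0.001]
contact_force: [-0.1, 0.2, -0.3]
opening: 0.0004
finger_force: 0.0
time: 13.0
tcp_pos: [0.4933, 0.1221, 0.2238]
tool_rot: [0.003, 2.345, -0.002]
contact_force: [-0.6, 0.2, -0.5]
opening: -0.0004
finger_force: 0.0
axes [[-0.699, 0.001, -0.715], [0.003, 1.0, -0.001], [0.715, -0.003, -0.699]] q [ 0.18 -0.18 -1.08 -0.12 -0.13  0.13] pos [0.4933 0.1221 0.2238]
rows total [-1.15  0.13  1.86]
```

```bash
python3 -m crank '[{"dx":0,"dy":0,"dz":0,"wx":0,"wy":-0.8,"wz":0,"claw":-1},{"dx":0,"dy":0,"dz":0,"wx":0,"wy":-0.8,"wz":0,"claw":-1},{"dx":0,"dy":0,"dz":0,"wx":0,"wy":-0.8,"wz":0,"claw":-1},{"dx":0,"dy":0,"dz":0,"wx":0,"wy":0,"wz":0,"claw":-1}]'; python3 k.py .55 .128 .173
```

```text
time: 13.5
tcp_pos: [0.5031, 0.1276, 0.2337]
tool_rot: [0.005, 2.118, -0.007]
contact_force: [0.0, 0.4, 0.1]
opening: 0.0001
finger_force: 0.0
axes [[-0.52, 0.001, -0.854], [0.007, 1.0, -0.003], [0.854, -0.007, -0.52]] q [ 0.24 -0.08 -1.3  -0.65 -0.21  0.13] pos [0.5031 0.1276 0.2337]
rows total [0.55 0.02 1.43]
```

```bash
python3 -m crank '[{"dx":0.18,"dy":0.01,"dz":0.45,"wx":0,"wy":0,"wz":0,"claw":-1},{"dx":0.18,"dy":0.01,"dz":0.5,"wx":0,"wy":0,"wz":0,"claw":-1},{"dx":0.18,"dy":0,"dz":0.48,"wx":0,"wy":0,"wz":0,"claw":-1},{"dx":0,"dy":0,"dz":0,"wx":0,"wy":0,"wz":0,"claw":-1}]'; python3 k.py .639 .128 .173
```

```text
time: 14.0
tcp_pos: [0.5529, 0.129, 0.1743]
tool_rot: [0.007, 2.124, -0.009]
contact_force: [-0.9, -0.2, 0.3]
opening: 0.0006
finger_force: 0.0
axes [[-0.526, 0.001, -0.851], [0.009, 1.0, -0.004], [0.851, -0.01, -0.526]] q [ 0.2   0.25 -1.29 -0.98 -0.18  0.11] pos [0.5529 0.129  0.1743]
rows total [-0.88 -0.    1.48]
```

```bash
python3 -m crank '[{"dx":-0.22,"dy":0,"dz":0.37,"wx":0,"wy":0,"wz":0,"claw":-1},{"dx":-0.22,"dy":0,"dz":0.37,"wx":0,"wy":0,"wz":0,"claw":-1},{"dx":-0.22,"dy":0,"dz":0.37,"wx":0,"wy":0,"wz":0,"claw":-1},{"dx":-0.22,"dy":0,"dz":0.37,"wx":0,"wy":0,"wz":0,"claw":-1},{"dx":0,"dy":0,"dz":0,"wx":0,"wy":0,"wz":0,"claw":-1}]'; python3 k.py .64 .128 .150;  python3 - <<'E'
from h import *
T=get_image("top");S=get_image("side")
a=cv2.resize(T["pixels"][150:270,220:340],(400,400),interpolation=cv2.INTER_CUBIC)
b=cv2.resize(S["pixels"][130:250,275:395],(400,400),interpolation=cv2.INTER_CUBIC)
save({"pixels":np.hstack([a,b])},"e1.png")
E
```

```text
time: 14.62
tcp_pos: [0.6394, 0.1286, 0.1776]
tool_rot: [0.007, 2.117, -0.008]
contact_force: [0.3, 0.2, -0.2]
opening: -0.0
finger_force: 0.0
axes [[-0.52, 0.002, -0.854], [0.009, 1.0, -0.003], [0.854, -0.009, -0.52]] q [ 0.16  0.32 -1.1  -0.87 -0.14  0.08] pos [0.6394 0.1286 0.1776]
rows total [ 0.47 -0.01  0.3 ]
```

View pics/e1.png

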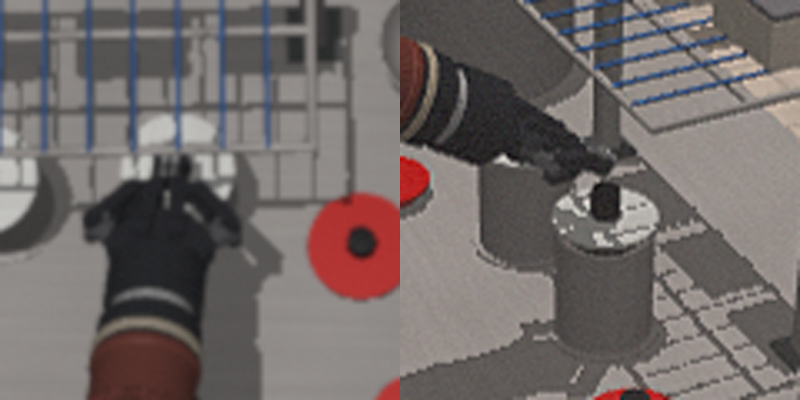

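The fingertips are over the proud knob (side crop about (605,165), knob at (605,200)). The gripper is well out of the shelf front. Pressing straight down.

```bash
python3 -m crank '[{"dx":0.1,"dy":0,"dz":0.06,"wx":0,"wy":0,"wz":0,"claw":-1},{"dx":0.1,"dy":0,"dz":0.06,"wx":0,"wy":0,"wz":0,"claw":-1},{"dx":0.07,"dy":0,"dz":0.04,"wx":0,"wy":0,"wz":0,"claw":-1},{"dx":0,"dy":0,"dz":0,"wx":0,"wy":0,"wz":0,"claw":-1}]'; python3 -m crank '[{"dx":0.07,"dy":0,"dz":0.04,"wx":0,"wy":0,"wz":0,"claw":-1},{"dx":0,"dy":0,"dz":0,"wx":0,"wy":0,"wz":0,"claw":-1}]';python3 -m crank '[{"dx":0.07,"dy":0,"dz":0.04,"wx":0,"wy":0,"wz":0,"claw":-1},{"dx":0,"dy":0,"dz":0,"wx":0,"wy":0,"wz":0,"claw":-1}]'
```

```text
time: 15.22
tcp_pos: [0.6377, 0.1287, 0.16]
tool_rot: [0.007, 2.118, -0.008]
contact_force: [-6.2, -1.0, 8.1]
opening: -0.0001
finger_force: 4.3
time: 15.48
tcp_pos: [0.6378, 0.1287, 0.1564]
tool_rot: [0.007, 2.117, -0.008]
contact_force: [-6.5, 0.0, 10.4]
opening: 0.0001
finger_force: 5.1
time: 15.72
tcp_pos: [0.6377, 0.1287, 0.1525]
tool_rot: [0.007, 2.117, -0.008]
contact_force: [-6.0, -0.6, 10.9]
opening: -0.0001
finger_force: 5.2
```

```bash
python3 -m crank '[{"dx":0.05,"dy":0,"dz":0.03,"wx":0,"wy":0,"wz":0,"claw":-1},{"dx":0,"dy":0,"dz":0,"wx":0,"wy":0,"wz":0,"claw":-1}]';python3 -m crank '[{"dx":0.05,"dy":0,"dz":0.03,"wx":0,"wy":0,"wz":0,"claw":-1},{"dx":0,"dy":0,"dz":0,"wx":0,"wy":0,"wz":0,"claw":-1}]'
```

```text
time: 15.98
tcp_pos: [0.6385, 0.1288, 0.1513]
tool_rot: [0.007, 2.114, -0.008]
contact_force: [-12.0, -0.3, 19.5]
opening: -0.0005
finger_force: 10.0
time: 16.23
tcp_pos: [0.6398, 0.1289, 0.1511]
tool_rot: [0.008, 2.108, -0.007]
contact_force: [-20.4, -1.1, 35.0]
opening: -0.0002
finger_force: 17.3
```

Hard stop at 0.151, with force jumping to 35 N, so the proud lid is home. Rise slightly and back out the way I came.

```bash
python3 -m crank '[{"dx":-0.15,"dy":0,"dz":-0.1,"wx":0,"wy":0,"wz":0,"claw":-1},{"dx":-0.2,"dy":0,"dz":-0.12,"wx":0,"wy":0,"wz":0,"claw":-1},{"dx":0.1,"dy":0,"dz":-0.3,"wx":0,"wy":0,"wz":0,"claw":-1},{"dx":0.2,"dy":0,"dz":-0.4,"wx":0,"wy":0,"wz":0,"claw":-1},{"dx":0.1,"dy":0,"dz":-0.5,"wx":0,"wy":0,"wz":0,"claw":-1},{"dx":0,"dy":0,"dz":-0.6,"wx":0,"wy":0,"wz":0,"claw":-1},{"dx":0,"dy":0,"dz":-0.6,"wx":0,"wy":0,"wz":0,"claw":-1},{"dx":0,"dy":0,"dz":0,"wx":0,"wy":0,"wz":0,"claw":-1}]'; python3 - <<'E'
from f import *
# lid heights: dark knobs triangulated; compare with the shut tub's (home)
for n,t,s in(("proud",(273,201),(337,193)),("shut",(213,203),(312,169)),("open",proj(T,[.559,-.2115,.14]),proj(S,[.559,-.2115,.13]))):
    a=dark(T,t);b=dark(S,s); print(n,a,b,tri(a[0],b[0]) if a and b else None)
for n in("mould","bowl","spatula"):
    print(n,[(cam,np.round(r["pixel"]).tolist(),round(r["confidence"],2)) for cam in("top","side") for r in nets.tip_of(cam,n)[:1]])
a=cv2.resize(S["pixels"][150:330,255:405],(500,600),interpolation=cv2.INTER_CUBIC); save({"pixels":a},"g1.png")
E
```

```text
time: 17.23
tcp_pos: [0.5227, 0.13, 0.2128]
tool_rot: [0.006, 2.118, -0.007]
contact_force: [-0.3, 0.3, 0.6]
opening: 0.0001
finger_force: 0.0
proud (array([272.62, 199.82]), [5, 5, 8, 7, 50]) (array([336.69318182, 192.73863636]), [5, 3, 9, 12, 88]) (array([0.63825482, 0.13059958, 0.12638777]), np.float64(0.0033687853454404467))
shut (array([212.82089552, 202.        ]), [5, 4, 9, 9, 67]) (array([311.49367089, 167.2278481 ]), [5, 2, 8, 11, 79]) (array([0.62762977, 0.29645003, 0.12655541]), np.float64(0.0021565653444449166))
open (array([396.42857143, 229.55357143]), [5, 6, 8, 9, 56]) (array([366.52 , 270.488]), [6, 3, 10, 14, 125]) (array([ 0.56124104, -0.21173151,  0.12638508]), np.float64(0.001898456460526232))
mould [('top', [465.0, 322.0], 0.76), ('side', [308.0, 409.0], 0.77)]
bowl [('top', [349.0, 167.0], 0.6), ('side', [412.0, 258.0], 0.87)]
spatula [('top', [197.0, 286.0], 0.74), ('side', [242.0, 211.0], 0.82)]
```

View pics/g1.png

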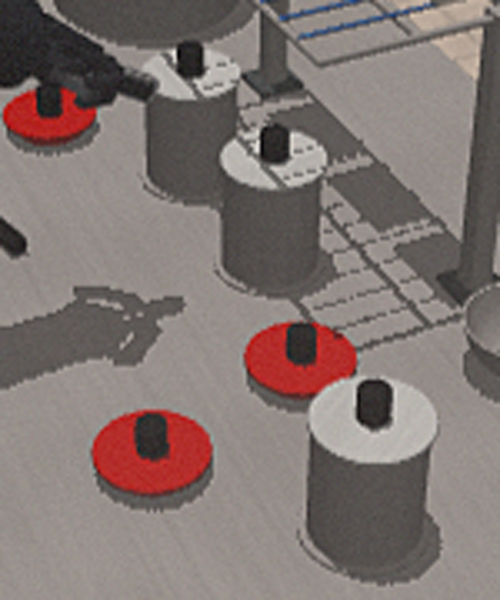

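The side crop shows both lids flush: the proud lid at (275,155) and the open tub's lid at (373,418). All three knobs triangulate to the same height (0.1264 m), and the mould, bowl and spatula have not moved. Handing in.

```bash
python3 -c "
from workcell import ticket; print(ticket.sign_off())"
```

```text
the job is handed in; nothing more can be done
None
```

The job is handed in: both lids met a hard stop when pressed and measure level with the already shut lid, nothing I tracked showed a bump or a shift, and the sign-off returned no verdict.

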